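# Dock the vial carrier in the reader

## Robot

A 6-joint arm with a two-finger parallel gripper is mounted at the origin on a cart in front of the work surface, level with it; the furniture and walls round the work are solid. World frame = base frame: x ahead of the robot, y to its left, z up, the work surface at z = 0. Lengths are in m, angles in rad, forces in N, time in s.
With the tool pointing down it reaches from about 0.375 to 0.825 m from the base axis. Payload 5.5 kg.
Tool frame: the origin (TCP) lies midway between the tips of the shut fingers; the grasp point (between the pads) lies 19 mm behind it; z points along the fingers, y is the line along which they close (so a half turn about z gives the same grasp; the last joint's range is limited). The gripper opens to 85 mm and grips with 20 to 120 N. Pads are 22 mm wide; open, the fingers measure 114 mm over their backs; the gripper's body (76 mm by 85 mm) begins 54 mm behind the grasp point. The pads swing forward as they close: fully open they stand 13 mm farther back than shut.
Start: joints at [1.345, 0.314, -0.047, 1.21, 0, 1.571], TCP at [0.134, 0.585, 0.231] pointing down, gripper open.
Joint ranges: [-2.67, 2.67], [-0.69, 1.73], [-1.03, 1.25], [-2.08, 2.16], [-1.42, 1.45], [-3.14, 3.14]. Speed limits (rad/s): [2.39, 2.39, 3.01, 3.14, 3.14, 3.14].

## Interface

Orientations are given as a unit quaternion [x, y, z, w].
In Python, from rig import ctrl gives the robot as it stands. The module is installed in compiled form; this text tells all that it offers.
- The arm moves only by the shell command python3 -m creep 'ROWS' [OPENING] [FORCE]. ROWS is JSON, a list of rows, each a list of 4 numbers: the shift along the tool's x, y, z scaled (see below), then the turn about the tool's z scaled (see below). A call has 1 to 8 rows; each row shifts and turns the commanded pose from where the row before left it, along the tool's axes as they then stand; what a row does not reach is not made up. The controller multiplies each number of a shift by 0.025 m and each number of a turn by 0.1 rad. A row lasts 1/8 s, in which the tool goes at most 62.5 mm and 10.7 degrees, less where a joint would pass 70% of its speed; a pose out of reach is approached as far as the arm can. A call with a number of a shift or a turn outside -1 to 1 is refused whole. A call with a gripper value outside its range is refused whole. OPENING is the opening, from 0 (shut) to 1 (fully open), set as the call begins (- or left out, the last holds). The fingers move at their own pace and stop on an object; FORCE is the grip in N (left out, the last holds). Time passes only in rows, so rows that do not move let the fingers close. It gives the time, the measured TCP pose, the force, the opening and the grip force at its end, in the units of the state.
- ctrl.sense(): the state, without advancing time (a new reading comes with each control period).
- ctrl.camera(name): name is "scene" or "top" or "wrist"; returns (picture, depth): 384x512x3 uint8, red, green, blue; 384x512 float32, m along the optical axis (not along the pixel's ray), 0 where there is no reading.
- ctrl.calibration(name): a dict with "K" (3x3 intrinsics, pixels), "T" (4x4, takes a point from camera to world coordinates). Camera axes: x right, y down, z forward; pixel columns grow to the right and rows downward; lengths in m; the calibration is good to about 2 mm. A picture is of the moment at which its call begins: read the wrist's pose just before it. calibration takes no time and is no camera call; for the wrist camera it gives the pose at the moment of the call.
- ctrl.sign_off(): hands the job in; it is judged then, once.
The state is a dict: "time_s": time; "q": joint angles; "qvel": joint speeds; "joint_torque": joint torques, N m; "ee_pos": TCP position; "tool_rot": TCP orientation; "contact_force": force on the tool from outside, world axes, zero at the start; "moment": the same for the moment, N m; "opening": finger opening in m; "grasp_force": force on a finger pad.
Only numpy, scipy, OpenCV 4.12 (cv2) and the standard library are available. Lean on these libraries where they do the work, as an engineer would, in place of code of your own. Each camera call takes 0.05 s, during which the arm holds its last target. There are 200 camera calls.

## Task

The blue vial carrier was left part-way along the loading rails of the white vial reader. Nothing needs gripping: with the fingertips push the carrier by its upright metal tab along the rails into the reader until it drops into the locating notches, then swing the red lever round with a fingertip until the latch is fully closed over the carrier's edge. Never lift the carrier or touch the vials in it; they must stay standing upright in their wells, and the dishes, tape roll and marker must stay where they lie.

Things in the scene. Friction and masses are not known exactly. Their poses are not given: they have to be found in the camera images.
- reader: Fixed vial reader with loading rails, 395 x 176 x 121 mm. Origin on the bench below the middle of the docked carrier; x runs along the rails into the reader (the push direction), y across to the side with the latch, z up. White housing from x = +50 to +175 mm, y +-88; its open mouth is 132 wide, roof at z = 92. The rails' tail ends at x = -218 mm; the bench behind it is free.
- rail_notches (a point): Point on the rail tops midway between the notches (reader x = 0, y = 0, z = 19 mm). Two pairs of steel rails lie between black side guides (55 mm either side, top z = 33). Notches 16 mm long, 7 deep (floor z = 12) take all four pins of the carrier at once when its origin is within 2 mm of x = 0. They are the only stop; slammed, vials end up leaning.
- carrier: Loose blue board, 180 mm long (x, along the reader's x), 108 wide, about 0.65 kg with vials, riding on four 12 mm cross pins. Origin below its middle, level with the pins' undersides: at z = 19 mm on the rails, 12 mm when dropped into the notches. Board from 9 to 22 mm above it. Starts 55 to 110 mm short of the notches; slides at 2 to 6 N, stopped firmly once the pins are in.
- push_tab (a point): Where to push, towards the reader's +x: middle of the outer (-x) face of the upright aluminium tab at the carrier's trailing end. The tab is 44 mm wide (y), 5 thick, and stands flush with the end of the board, from 9 to 50 mm above the carrier's origin; this point is 90 mm behind and 32 mm above that origin.
- latch (a joint): Latch angle: 0 = fully closed (at its stop), grows as it opens, clockwise from above, to 1.9 rad; starts at 1.35 to 1.75. Its red lever arm (50 mm from pivot to peg) points along the rails to the reader's -x when closed, and to +y, away from the rails, at 1.57 rad. It stays where it is left; 1 to 2 N at the peg moves it.
- latch_pivot (a point): Vertical pivot of the latch, at reader x = -55, y = +75, z = 37 mm, on a post outside the side guide. The steel tongue (14 wide, 44 long, underside at z = 37 mm, 9 thick) points across the rails to the reader's -y when closed. It passes over the dropped carrier (top z = 34); a carrier still up on the rails (top z = 41) blocks it.
- latch_peg (a point): Top of the upright red peg, 13 mm in diameter, at the end of the lever arm, 50 mm from the pivot; this point is at z = 71 mm, the peg stands 25 mm above the arm (top of arm z = 46). Push the peg sideways round the pivot, anticlockwise from above, to close the latch.
- dish_right: Petri dish, 91 mm wide, 16 high, lying to the right; origin under its middle. Leave it.
- dish_left: Petri dish with reddish medium, 91 mm wide, 16 high, lying to the left; origin under its middle. Leave it.
- tape_roll: Yellow roll of label tape, 66 mm wide, 25 high, lying flat; origin under its middle. Leave it.
- marker: White marker pen with black cap, 135 mm long, 16 thick, lying on the far side of the rails; origin under its middle. Leave it.
- sample_1: Sample vial with a blue cap, 27 mm wide, 53 high, standing in a well of the carrier; origin under its middle, 12 mm above the carrier's origin. Do not touch it.
- sample_2: Sample vial with a red cap, 27 mm wide, 53 high, standing in a well of the carrier; origin under its middle, 12 mm above the carrier's origin. Do not touch it.
- sample_3: Sample vial with a white cap, 27 mm wide, 53 high, standing in a well of the carrier; origin under its middle, 12 mm above the carrier's origin. Do not touch it.
- sample_4: Sample vial with a blue cap, 27 mm wide, 53 high, standing in a well of the carrier; origin under its middle, 12 mm above the carrier's origin. Do not touch it.
Things that resemble listed ones, but are neither listed nor needed, are in the scene too. What is shaped like the sample_4 but orange or turquoise is not meant.

How it is judged:
On the way, in this order (a step that is already met when the one before it is completed fails the run):
1. the carrier has dropped into the locating notches (z of carrier in the frame of reader between 0.009 and 0.0145 m and x of carrier in the frame of reader between -0.006 and 0.006 m and angle between carrier's own z axis and vertical below 0.03 rad), for 0.2 s.
2. the latch is swung fully closed over the carrier (value of joint latch below 0.12 rad), for 0.2 s.
At the end, for the whole second after the job is handed in: The carrier lies level and at rest in the notches: its origin 12 mm (9 to 14.5) above the bench and within 6 mm of the reader's origin along the rails; the latch is closed to less than 0.12 rad; all vials stand upright at the bottom of their wells (all of step 1 and value of joint latch below 0.12 rad and linear speed of carrier below 0.02 m/s and z of each of sample_1, sample_2, sample_3, sample_4 in the frame of carrier below 0.016 m and angle between each of sample_1, sample_2, sample_3, sample_4's own z axis and vertical below 0.15 rad); the robot touches nothing.
It fails at once if the carrier was lifted off its rails (more than 8 mm) or tipped (more than 0.2 rad) (z of carrier in the frame of reader above 0.027 m or angle between carrier's own z axis and vertical above 0.2 rad).
It fails at once if a vial was lifted in its well by more than 8 mm, or tipped (z of any of sample_1, sample_2, sample_3, sample_4 in the frame of carrier above 0.02 m or angle between any of sample_1, sample_2, sample_3, sample_4's own z axis and vertical above 0.4 rad).
It fails at once if the robot touched a vial (more than 1 N) (contact force between any of the arm, the fingers and sample_1 above 1 N or contact force between any of the arm, the fingers and sample_2 above 1 N or contact force between any of the arm, the fingers and sample_3 above 1 N or contact force between any of the arm, the fingers and sample_4 above 1 N).
It fails at once if a bystander (dish, tape roll or marker) was moved more than 20 mm (distance of any of dish_right, dish_left, tape_roll, marker from where it was at the start of the episode above 0.02 m).
It also fails if it takes over 51 s, if anything falls off the work surface, if the arm or the gripper's body presses on something with over 40 N, if the wrist force passes 120 N, or if a joint passes its speed limit or range.

## Working session

There is one attempt and no reset: what is moved stays moved. The work goes in short steps, Python scripts to look and compute and a shell command to move; the robot and the scene stay as the last step left them, time stands still between calls to the robot, and variables do not carry over. Pictures are saved under pics/ and viewed, at most 10 in all, crops included, and the job is handed in when it is done.

```bash
mkdir -p pics
python3 - <<'E'
from rig import ctrl
import cv2,numpy as np
np.set_printoptions(precision=4,suppress=True)
s=ctrl.sense();print(s)
for n in("top","scene"):
    p,d=ctrl.camera(n);c=ctrl.calibration(n);np.savez(f"{n}.npz",p=p,d=d,K=c["K"],T=c["T"]);cv2.imwrite(f"pics/{n}0.png",p[:,:,::-1]);print(n,c)
E
```

```text
{'time_s': 0.0, 'q': array([ 1.345 ,  0.3142, -0.0481,  1.2102,  0.    ,  1.5708]), 'qvel': array([-0.0012,  0.0008, -0.0004,  0.0006, -0.0015, -0.0021]), 'joint_torque': array([ -0.0015, -53.9591,  33.9749,   0.0192,  -0.0001,  -0.    ]), 'ee_pos': array([0.1342, 0.5842, 0.2304]), 'tool_rot': array([ 0.1127,  0.9936, -0.0008, -0.0001]), 'contact_force': array([-0.1786, -0.9319, -1.1495]), 'moment': array([-0.0037, -0.0151, -0.0171]), 'grasp_force': 0.0, 'opening': 0.0855206512321432}
top {'K': array([[394.5385,   0.    , 249.7004],
       [  0.    , 394.5385, 190.4881],
       [  0.    ,   0.    ,   1.    ]]), 'T': array([[-0.0808, -0.9724,  0.2188,  0.3018],
       [-0.9967,  0.0792, -0.0161, -0.0079],
       [-0.0017, -0.2194, -0.9756,  1.291 ],
       [ 0.    ,  0.    ,  0.    ,  1.    ]])}
scene {'K': array([[399.8723,   0.    , 257.5543],
       [  0.    , 399.8723, 196.3028],
       [  0.    ,   0.    ,   1.    ]]), 'T': array([[ 0.7882, -0.4103,  0.4587,  0.0489],
       [-0.6154, -0.522 ,  0.5907, -0.707 ],
       [-0.0029, -0.7478, -0.6639,  0.8554],
       [ 0.    ,  0.    ,  0.    ,  1.    ]])}
```

View pics/top0.png

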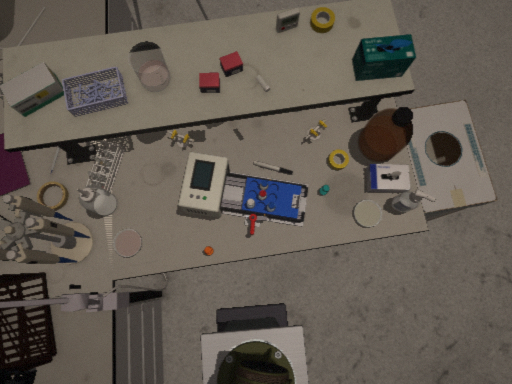

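View pics/scene0.png

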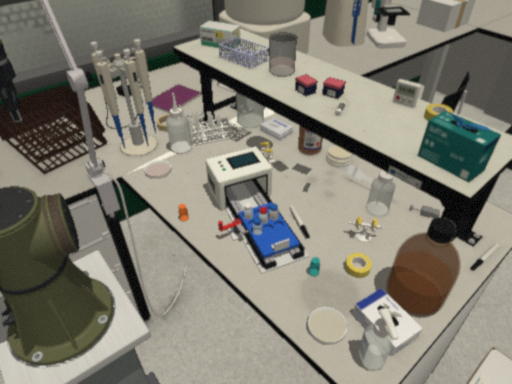

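The top view shows the reader housing at (205,185), the blue carrier at (278,200) and the red lever at (252,225). Possible mix-ups are the orange vial at (208,251) and the turquoise one at (325,189), both loose on the bench. The red boxes at (209,82) and (231,64) on the shelf could pass for the lever, and the yellow ring at (323,18) for the tape at (339,160). I choose the blue board on the rails and the red lever beside it, and check them in one close crop.

Run:
```python
import cv2,numpy as np
a=np.load("top.npz")["p"][145:245,170:330,::-1];b=np.load("scene.npz")["p"][145:275,195:315,::-1]
a=cv2.resize(a,(800,500),interpolation=cv2.INTER_CUBIC)
cv2.imwrite("pics/crop_top.png",a)
b=cv2.resize(b,(552,598),interpolation=cv2.INTER_CUBIC);cv2.imwrite("pics/crop_scene.png",b)
```

```text
(no output)
```

View pics/crop_top.png

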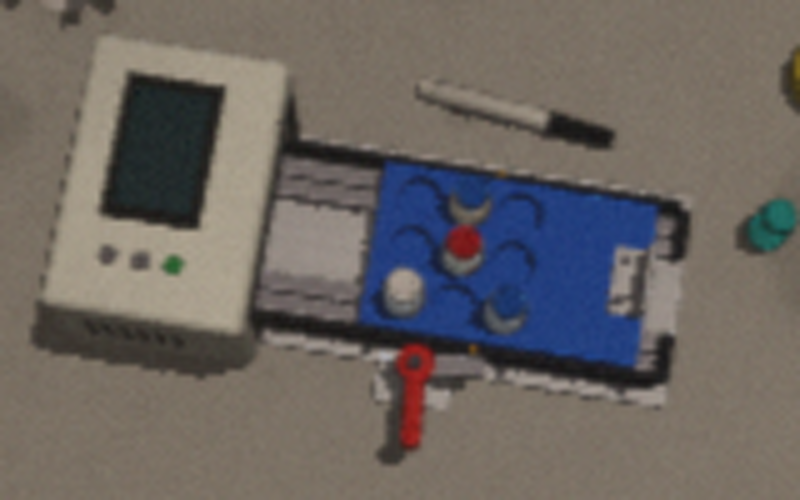

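View pics/crop_scene.png

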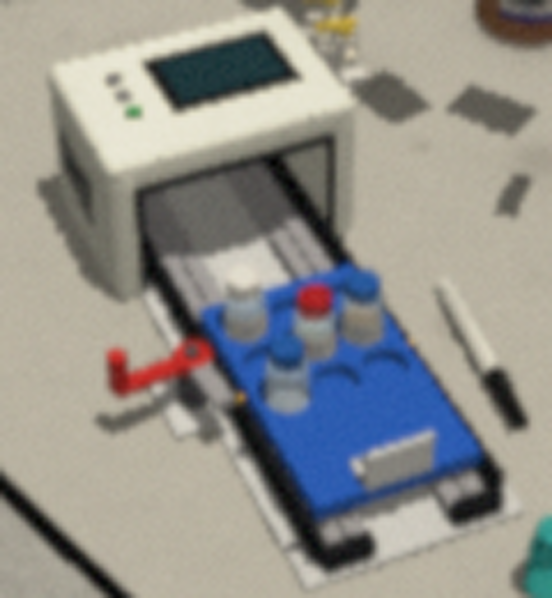

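The crops confirm the choice: the blue board with white, red and two blue caps, the metal tab at its outer end (crop ~(628,280)), and the red lever at crop (412,400), pivot (415,362). The lever points out to +y and the tongue lies along the rails. The marker is on the far side.

```bash
cat > h.py <<'E'
import cv2,numpy as np
np.set_printoptions(precision=4,suppress=True)
def plane(uv,z,K,T):
    uv=np.atleast_2d(np.asarray(uv,float)); r=np.c_[uv,np.ones(len(uv))]@np.linalg.inv(K).T@T[:3,:3].T
    return T[:3,3]+r*((z-T[2,3])/r[:,2])[:,None]
def proj(P,K,T):
    c=(np.atleast_2d(P)-T[:3,3])@T[:3,:3]; p=c@K.T; return p[:,:2]/p[:,2:]
def cols(p):
    h=cv2.cvtColor(p,cv2.COLOR_RGB2HSV).astype(int)
    blue=(h[...,0]>100)&(h[...,0]<130)&(h[...,1]>130)&(h[...,2]>60)
    red=((h[...,0]<6)|(h[...,0]>174))&(h[...,1]>150)&(h[...,2]>70)
    return blue,red
def big(m,box):
    w=np.zeros_like(m);w[box[0]:box[1],box[2]:box[3]]=m[box[0]:box[1],box[2]:box[3]]
    n,l,s,_=cv2.connectedComponentsWithStats(w.astype(np.uint8));return l==1+np.argmax(s[1:,4])
E
python3 - <<'E'
from h import *
for n,bx,rb in (("top",(160,240,220,320),(208,245,230,270)),("scene",(180,275,215,310),(205,240,205,250))):
    a=np.load(n+".npz");p,d,K,T=[a[k] for k in("p","d","K","T")]
    b,r=cols(p);b=big(b,bx);r=big(r,rb)
    yx=np.argwhere(b);W=plane(yx[:,::-1],.041,K,T)
    rect=cv2.minAreaRect((W[:,:2]*1000).astype(np.float32));print(n,"blue",rect,"\n",cv2.boxPoints(rect))
    yx=np.argwhere(r)[:,::-1]; z=d[yx[:,1],yx[:,0]]
    uvz=np.c_[yx,np.ones(len(yx))]@np.linalg.inv(K).T*z[:,None]; P=uvz@T[:3,:3].T+T[:3,3]
    print("red",len(yx),yx.min(0),yx.max(0)); print(np.c_[yx,P][np.argsort(P[:,0])][::max(1,len(P)//14)])
    if n=="top":
        # housing roof
        h=d; vv,uu=np.mgrid[0:384,0:512]
        Q=(np.c_[uu.ravel(),vv.ravel(),np.ones(uu.size)]@np.linalg.inv(K).T*d.ravel()[:,None])@T[:3,:3].T+T[:3,3]
        m=(Q[:,2]>.108)&(Q[:,2]<.135)&(uu.ravel()>175)&(uu.ravel()<235)&(vv.ravel()>148)&(vv.ravel()<222)
        print("roof",m.sum(),np.median(Q[m,2]),cv2.minAreaRect((Q[m,:2]*1000).astype(np.float32)))
        for nm,c in(("tcp",[.134,.585,.231]),):print(nm,proj(c,K,T))
E
```

```text
top blue ((554.1487426757812, -96.4720458984375), (179.82774353027344, 109.81848907470703), 75.76268005371094) 
 [[ 478.8127 -170.1199]
 [ 585.2582 -197.1286]
 [ 629.4847  -22.8242]
 [ 523.0393    4.1845]]
red 88 [249 214] [256 234]
[[251.     234.       0.438   -0.021    0.0674]
 [253.     232.       0.4432  -0.0276   0.0717]
 [250.     231.       0.4473  -0.0186   0.0693]
 [253.     229.       0.4557  -0.0288   0.0451]
 [252.     227.       0.462   -0.0261   0.0475]
 [251.     226.       0.4656  -0.0233   0.0462]
 [251.     224.       0.4716  -0.0237   0.0487]
 [252.     222.       0.4776  -0.0274   0.0494]
 [255.     220.       0.4833  -0.0374   0.0492]
 [254.     219.       0.4865  -0.0345   0.0508]
 [254.     218.       0.4899  -0.0348   0.0491]
 [256.     217.       0.4934  -0.0415   0.0437]
 [256.     216.       0.4966  -0.0418   0.0439]
 [251.     215.       0.5     -0.0261   0.0509]
 [251.     214.       0.5035  -0.0264   0.0489]]
roof 2274 0.12121722718009575 ((606.3290405273438, 113.68045043945312), (125.53565216064453, 175.9728240966797), 76.09051513671875)
tcp [[ 19.8029
[... 362 characters left out ...]
  0.443   -0.0324   0.0463]
 [222.     228.       0.4445  -0.036    0.0523]
 [223.     229.       0.4473  -0.0361   0.0465]
 [224.     228.       0.4529  -0.0326   0.0441]
 [226.     228.       0.458   -0.035    0.0428]
 [228.     226.       0.4653  -0.0346   0.0459]
 [231.     226.       0.4716  -0.0403   0.0464]
 [231.     224.       0.476   -0.0341   0.0467]
 [234.     225.       0.4816  -0.0406   0.0444]
 [235.     225.       0.4855  -0.0398   0.0413]
 [236.     223.       0.4889  -0.0404   0.0477]
 [238.     223.       0.4956  -0.0406   0.0437]
 [239.     221.       0.5009  -0.0382   0.0465]
 [239.     220.       0.5036  -0.0346   0.046 ]
 [236.     218.       0.5157  -0.0013   0.0208]]
```

Run:
```python
from h import *
from rig import ctrl
for n in("top","scene"):
    a=np.load(n+".npz");K,T,d,p=[a[k] for k in("K","T","d","p")]
    print(n,proj([[0,0,0],[0,0,.5],[.134,.585,.231],[.134,.585,.4],[.3,.3,0],[.525,-.209,.05]],K,T))
    pts=[(80,300),(120,300),(20,302),(150,295),(20,365),(255,320),(255,360)] if n=="top" else [(60,50),(80,110),(100,180),(120,260),(40,210),(80,80)]
    for u,v in pts:
        q=np.linalg.inv(K)@[u,v,1]*d[v,u];print((u,v),T[:3,:3]@q+T[:3,3])
p,d=ctrl.camera("wrist");s=ctrl.sense()
A=np.load("top.npz")["p"]
cv2.imwrite("pics/w0.png",np.hstack([cv2.resize(p,(400,300)),cv2.resize(A[264:384,0:160],(400,300))])[:,:,::-1])
```

```text
top [[255.8638 381.3489]
 [259.6624 451.9644]
 [ 19.8029 367.2722]
 [-26.388  384.914 ]
 [153.875  287.8009]
 [307.3261 202.7565]]
(80, 300) [0.2878 0.3623 0.4085]
(120, 300) [ 0.2708  0.413  -0.0163]
(20, 302) [0.2948 0.4452 0.4902]
(150, 295) [ 0.2676  0.4698 -0.6317]
(20, 365) [0.1166 0.6675 0.0829]
(255, 320) [ 0.1095 -0.0146 -0.6937]
(255, 360) [ 0.0765 -0.0028  0.0864]
scene [[ 61.9456 317.0181]
 [-41.8696 143.5875]
 [ 18.8978 116.6516]
 [ -5.525   62.8028]
 [126.3617 199.7617]
 [284.7427 252.4453]]
(60, 50) [0.4454 1.2556 0.1525]
(80, 110) [0.3501 0.7843 0.09  ]
(100, 180) [0.2701 0.4398 0.0067]
(120, 260) [ 0.2522  0.49   -0.4461]
(40, 210) [ 0.0606 -0.0317  0.3435]
(80, 80) [0.2872 0.3548 0.3901]
```

View pics/w0.png

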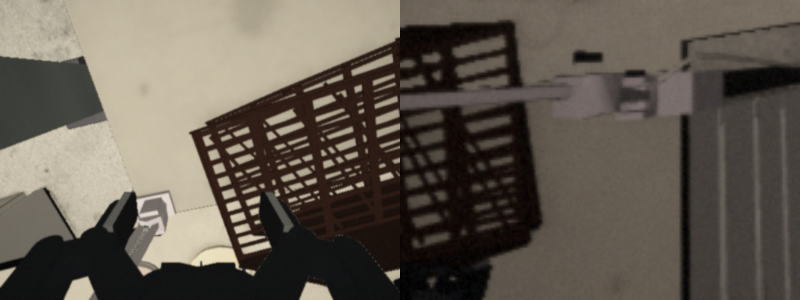

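The wrist view shows the crate and a grey lamp post. The right half, a top crop, shows that lamp arm standing at the bench edge between the start pose and the work. I'll measure it before moving.

Run:
```python
from h import *
vv,uu=np.mgrid[0:384,0:512]
allp=[]
for n in("top","scene"):
    a=np.load(n+".npz");K,T,d=[a[k] for k in("K","T","d")]
    Q=(np.c_[uu.ravel(),vv.ravel(),np.ones(uu.size)]@np.linalg.inv(K).T*d.ravel()[:,None])@T[:3,:3].T+T[:3,3]
    Q=Q[d.ravel()>0]
    Q=Q[(Q[:,0]>.12)&(Q[:,0]<.65)&(Q[:,1]>.1)&(Q[:,1]<1.0)&(Q[:,2]>.02)];allp.append(Q)
    print(n)
    for lo in np.arange(.02,.9,.04):
        m=(Q[:,2]>=lo)&(Q[:,2]<lo+.04)&(Q[:,0]<.42)
        if m.sum():print("z%.2f n%d"%(lo,m.sum()),Q[m].min(0)[:2],np.median(Q[m],0)[:2],Q[m].max(0)[:2])
Q=np.vstack(allp)
print("high")
for y in np.arange(.1,1.0,.05):
    m=(Q[:,1]>=y)&(Q[:,1]<y+.05)
    if m.sum(): 
        i=Q[m][:,2].argmax();print("y%.2f"%y,m.sum(),Q[m][i])
```

```text
top
z0.02 n205 [0.1209 0.1048] [0.2991 0.4431] [0.4198 0.6602]
z0.06 n2330 [0.12   0.1246] [0.2376 0.6538] [0.4053 0.7396]
z0.10 n172 [0.1204 0.4343] [0.3692 0.6717] [0.4068 0.7255]
z0.14 n39 [0.272  0.4223] [0.3978 0.5235] [0.4112 0.5304]
z0.18 n80 [0.2734 0.4099] [0.3964 0.5202] [0.4135 0.5305]
z0.22 n115 [0.1243 0.4005] [0.3964 0.5219] [0.42   0.6131]
z0.26 n194 [0.1209 0.3906] [0.3955 0.5229] [0.4199 0.6103]
z0.30 n373 [0.1201 0.3855] [0.1443 0.5252] [0.4198 0.6046]
z0.34 n340 [0.1205 0.3574] [0.3387 0.5295] [0.42  0.566]
z0.38 n581 [0.2664 0.3545] [0.2914 0.3786] [0.4105 0.5407]
z0.42 n145 [0.2849 0.3872] [0.2911 0.4078] [0.2975 0.4286]
z0.46 n165 [0.286  0.4213] [0.2922 0.4397] [0.2984 0.4618]
z0.50 n79 [0.2874 0.4523] [0.2933 0.4625] [0.2992 0.4677]
scene
z0.02 n646 [0.1203 0.1005] [0.2823 0.614 ] [0.4183 0.9623]
z0.06 n2366 [0.1202 0.4337] [0.2444 0.7423] [0.4155 0.9254]
z0.10 n881 [0.1201 0.4243] [0.2896 0.9082] [0.4135 0.9343]
z0.14 n168 [0.1225 0.4103] [0.3494 0.5182] [0.412  0.9254]
z0.18 n184 [0.2728 0.4016] [0.3911 0.5149] [0.4188 0.6114]
z0.22 n268 [0.1206 0.3928] [0.3
[... 339 characters left out ...]
79 0.4203] [0.2899 0.4464] [0.2983 0.5663]
z0.50 n141 [0.2879 0.4507] [0.2911 0.4775] [0.299  0.5205]
z0.54 n47 [0.2886 0.4829] [0.2926 0.4939] [0.3002 0.5263]
high
y0.10 1459 [0.6471 0.1093 0.1302]
y0.15 681 [0.5642 0.1625 0.1275]
y0.30 18 [0.2886 0.35   0.3915]
y0.35 1208 [0.2945 0.3985 0.4329]
y0.40 2623 [0.2937 0.4499 0.4983]
y0.45 2322 [0.2912 0.4956 0.5538]
y0.50 4778 [0.2903 0.5148 0.5498]
y0.55 2304 [0.1679 0.5663 0.4601]
y0.60 1285 [0.4185 0.6025 0.386 ]
y0.65 1377 [0.1616 0.6506 0.3137]
y0.70 768 [0.3711 0.7074 0.1412]
y0.75 242 [0.3514 0.7853 0.1061]
y0.80 370 [0.3627 0.8182 0.143 ]
y0.85 330 [0.3504 0.891  0.1472]
y0.90 1122 [0.3511 0.9069 0.1451]
y0.95 103 [0.6151 0.975  0.0581]
```

Run:
```python
from h import *
from rig import ctrl
s=ctrl.sense();T=ctrl.calibration("wrist")["T"]
from scipy.spatial.transform import Rotation as R
Rt=R.from_quat(s["tool_rot"]).as_matrix();print("cam in tool",Rt.T@(T[:3,3]-s["ee_pos"]));print("tool",Rt)
vv,uu=np.mgrid[0:384,0:512];A=[]
for n in("top","scene"):
    a=np.load(n+".npz");K,T,d=[a[k] for k in("K","T","d")]
    Q=(np.c_[uu.ravel(),vv.ravel(),np.ones(uu.size)]@np.linalg.inv(K).T*d.ravel()[:,None])@T[:3,:3].T+T[:3,3]
    A.append(Q[d.ravel()>0])
Q=np.vstack(A);r=np.hypot(Q[:,0],Q[:,1]);th=np.degrees(np.arctan2(Q[:,1],Q[:,0]))
for zl in np.arange(-.1,.62,.06):
    m=(Q[:,2]>=zl)&(Q[:,2]<zl+.06)&(r<.75)&(r>.28)
    for lo in range(-40,90,10):
        k=m&(th>=lo)&(th<lo+10)
        if k.sum()>3 and zl>.01:
            i=np.argsort(r[k])[2];print("z%.2f th%d r%.3f n%d"%(zl,lo,r[k][i],k.sum()),end=" | ")
    print()
```

```text
cam in tool [ 0.084   0.0002 -0.1432]
tool [[-0.9746  0.2238 -0.0003]
 [ 0.2238  0.9746 -0.0013]
 [ 0.     -0.0013 -1.    ]]


z0.02 th-40 r0.590 n742 | z0.02 th-30 r0.503 n664 | z0.02 th-20 r0.499 n2326 | z0.02 th-10 r0.438 n2113 | z0.02 th0 r0.513 n754 | z0.02 th10 r0.405 n371 | z0.02 th30 r0.550 n523 | z0.02 th40 r0.545 n305 | z0.02 th50 r0.509 n545 | z0.02 th60 r0.513 n450 | z0.02 th70 r0.590 n555 | z0.02 th80 r0.664 n92 | 
z0.08 th-20 r0.521 n41 | z0.08 th-10 r0.522 n243 | z0.08 th0 r0.513 n2212 | z0.08 th10 r0.519 n2047 | z0.08 th30 r0.694 n742 | z0.08 th40 r0.669 n268 | z0.08 th50 r0.506 n480 | z0.08 th60 r0.544 n655 | z0.08 th70 r0.588 n1176 | z0.08 th80 r0.637 n170 | 
z0.14 th30 r0.715 n315 | z0.14 th40 r0.665 n230 | z0.14 th50 r0.495 n359 | z0.14 th80 r0.706 n9 | 
z0.20 th-10 r0.740 n17 | z0.20 th0 r0.734 n22 | z0.20 th10 r0.741 n13 | z0.20 th30 r0.732 n29 | z0.20 th40 r0.660 n400 | z0.20 th50 r0.484 n535 | z0.20 th70 r0.540 n83 | 
z0.26 th-20 r0.748 n24 | z0.26 th-10 r0.726 n992 | z0.26 th0 r0.722 n1201 | z0.26 th10 r0.727 n699 | z0.26 th40 r0.660 n678 | z0.26 th50 r0.473 n934 | z0.26 th70 r0.522 n427 | 
z0.32 th40 r0.463 n827 | z0.32 th50 r0.448 n1069 | z0.32 th70 r0.527 n671 | 
z0.38 th40 r0.464 n157 | z0.38 th50 r0.444 n1030 | z0.38 th70 r0.560 n226 | 
z0.44 th50 r0.499 n450 | z0.44 th70 r0.578 n30 | 
z0.50 th50 r0.539 n235 | z0.50 th60 r0.583 n32 |
```

```bash
python3 -m creep '[[0,-1,0.3,0],[0,-1,0.4,0],[0,-1,0.4,0],[0,-1,0.4,0],[0,-1,0.4,0],[0,-1,0.4,0],[0,-1,0.4,0],[0,-1,0.4,0]]' 0 20; python3 -c "
from rig import ctrl;print(ctrl.sense()['q'])"
```

```text
time_s: 1.15
ee_pos: [0.0893, 0.3888, 0.1533]
tool_rot: [0.113, 0.994, -0.0, -0.0]
contact_force: [-1.0, 0.4, -0.6]
opening: 0.0001
grasp_force: 0.0
[ 1.34500393e+00 -1.30553551e-02 -6.17050971e-01  9.67104748e-01
  3.18454173e-05  1.57081652e+00]
```

```bash
python3 -m creep '[[0,-0.8,0,0],[-1,0,0.3,0],[-1,-0.1,0.3,0],[-1,-0.16,0.3,0]]'; python3 -c "
from rig import ctrl;print(ctrl.sense()['q'])"
```

```text
time_s: 1.65
ee_pos: [0.1573, 0.3469, 0.1311]
tool_rot: [0.112, 0.994, 0.0, 0.0]
contact_force: [0.0, -0.6, -0.3]
opening: -0.0002
grasp_force: 0.0
[ 1.14505944e+00 -2.70650784e-02 -6.86242410e-01  9.11429386e-01
  4.21645014e-06  1.37042427e+00]
```

```bash
python3 -m creep '[[-0.98,-0.25,0,0],[-0.96,-0.3,0,0],[-0.94,-0.36,0,0],[-0.91,-0.42,0,0],[-0.88,-0.48,0,0],[-0.85,-0.54,0,0],[-0.81,-0.59,0,0],[-0.77,-0.64,0,0]]'; python3 -c "
from rig import ctrl;print(ctrl.sense()['q'])"
```

```text
time_s: 2.65
ee_pos: [0.3101, 0.2195, 0.1312]
tool_rot: [0.113, 0.994, -0.0, -0.0]
contact_force: [-0.1, 0.7, -0.2]
opening: -0.0001
grasp_force: 0.0
[ 6.16045322e-01 -2.88219538e-02 -6.87557606e-01  9.12139322e-01
 -1.05780831e-05  8.41891637e-01]
```

```bash
python3 -m creep '[[-0.73,-0.93,0,0],[-0.73,-0.93,0,0],[-0.73,-0.93,0,0],[-0.73,-0.93,0,0],[-0.73,-0.93,0,0],[-0.73,-0.93,0,0]]'; python3 -m creep '[[-0.41,-0.98,0,0],[-0.41,-0.98,0,0],[-0.41,-0.98,0,0],[-0.41,-0.98,0,0],[-0.41,-0.98,0,0],[-0.41,-0.98,0,0],[-0.41,-0.98,0,0],[-0.41,-0.98,0,0]]'; python3 -c "
from rig import ctrl;print(ctrl.sense()['q'])"
```

```text
time_s: 3.4
ee_pos: [0.3853, 0.0588, 0.1313]
tool_rot: [0.113, 0.994, 0.0, -0.0]
contact_force: [0.4, 1.1, -0.5]
opening: -0.0003
grasp_force: 0.0
time_s: 4.4
ee_pos: [0.4211, -0.1504, 0.1312]
tool_rot: [0.113, 0.994, 0.0, -0.0]
contact_force: [-0.4, 0.4, -0.3]
opening: 0.0002
grasp_force: 0.0
[-3.43169253e-01  9.81374536e-02 -5.54972604e-01  9.18009618e-01
  9.31518193e-05 -1.17267628e-01]
```

```bash
python3 -m creep '[[-0.92,-0.28,0,0.2],[-0.92,-0.28,0,0],[-0.92,-0.28,0,0],[-0.92,-0.28,0,0],[-0.92,-0.28,0,0],[0,0,0.8,0],[0,0,0.8,0],[0,0,0.8,0]]'
python3 - <<'E'
from h import *
from rig import ctrl
p,d=ctrl.camera("top");A=p[145:245,190:350];q,_=ctrl.camera("scene")
B=q[150:290,200:340]
cv2.imwrite("pics/pre.png",np.hstack([cv2.resize(A,(448,400)) if 0 else cv2.resize(A,(400,250)),cv2.resize(B,(250,250))])[:,:,::-1])
E
```

```text
time_s: 5.4
ee_pos: [0.5243, -0.2111, 0.0704]
tool_rot: [0.123, 0.992, 0.0, -0.0]
contact_force: [0.5, 0.1, -0.3]
opening: -0.0001
grasp_force: 0.0
```

View pics/pre.png

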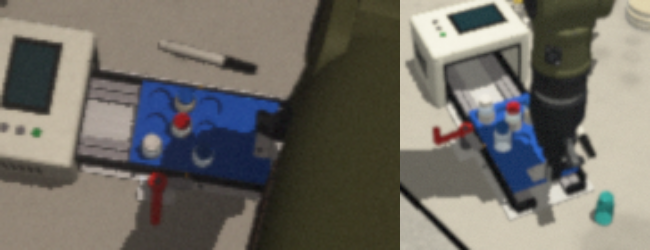

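```bash
python3 -m creep '[[0,0,0.45,0],[0,0,0.45,0],[0,0.2,0,0],[0,0.2,0,0],[0,0.15,0,0],[0,0.1,0,0],[0,0.1,0,0]]'; python3 -m creep '[[0,0.1,0,0],[0,0.1,0,0]]'; python3 -m creep '[[0,0.15,0,0],[0,0.15,0,0]]'
```

```text
time_s: 6.38
ee_pos: [0.5292, -0.1936, 0.0492]
tool_rot: [0.123, 0.992, -0.001, 0.0]
contact_force: [-0.8, -6.5, 0.5]
opening: 0.0001
grasp_force: 2.6
time_s: 6.62
ee_pos: [0.5305, -0.1888, 0.0492]
tool_rot: [0.123, 0.992, -0.001, 0.0]
contact_force: [-1.8, -4.5, 0.5]
opening: 0.0001
grasp_force: 2.6
time_s: 6.88
ee_pos: [0.5323, -0.1815, 0.0492]
tool_rot: [0.123, 0.992, -0.001, 0.0]
contact_force: [-1.4, -6.4, 1.2]
opening: 0.0001
grasp_force: 2.7
```

```bash
cat > m.py <<'E'
from h import *
from rig import ctrl
O=np.array([.5789,.0046]);u=np.array([.2436,.9699]);v=np.array([-.9699,.2436])
p,d=ctrl.camera("top");c=ctrl.calibration("top");s=ctrl.sense()
b,_=cols(p);yx=np.argwhere(b[170:235,215:315])+[170,215]
W=plane(yx[:,::-1],.041,c["K"],c["T"])[:,:2]-O
x=W@u*1000;y=W@v*1000;k=(abs(y)<45)
lead=[x[k&(y>=a)&(y<a+10)].max() for a in range(-45,45,10)]
e=s["ee_pos"][:2]-O
print("lead",np.round(lead,1),"tcp",e@u*1000,e@v*1000,"carrier x",np.median(lead)-90)
E
python3 m.py
```

```text
lead [3.  3.9 2.8 3.2 2.6 3.  2.4 3.3 2.2] tcp -191.26341765068562 -0.08940068214315089 carrier x -87.0201043949154
```

```bash
python3 -m creep '[[0,0.2,0,0],[0,0.3,0,0],[0,0.3,0,0],[0,0.3,0,0],[0,0.3,0,0],[0,0.3,0,0],[0,0.3,0,0],[0,0.2,0,0]]'; python3 -m creep '[[0,0.2,0,0],[0,0.15,0,0],[0,0.1,0,0]]'; python3 m.py
```

```text
time_s: 7.92
ee_pos: [0.5456, -0.128, 0.0492]
tool_rot: [0.123, 0.992, -0.001, 0.0]
contact_force: [-1.3, -6.5, 2.6]
opening: 0.0002
grasp_force: 3.0
time_s: 8.3
ee_pos: [0.5483, -0.1172, 0.0492]
tool_rot: [0.123, 0.992, -0.001, 0.0]
contact_force: [-1.2, -5.8, 2.0]
opening: -0.0002
grasp_force: 2.9
lead [52.  53.4 52.2 52.4 51.8 53.3 31.7 26.8 30.3] tcp -125.19950428923681 0.03938977867264798 carrier x -38.01919102197939
```

```bash
python3 -m creep '[[0,0.15,0,0],[0,0.15,0,0],[0,0.1,0,0],[0,0.1,0,0],[0,0.06,0,0]]'; python3 -m creep '[[0,0.06,0,0],[0,0.06,0,0]]';python3 -m creep '[[0,0.06,0,0],[0,0.06,0,0]]';python3 -m creep '[[0,0.06,0,0]]'
```

```text
time_s: 8.98
ee_pos: [0.5516, -0.102, 0.0487]
tool_rot: [0.122, 0.992, 0.001, -0.0]
contact_force: [-0.2, -0.8, 0.1]
opening: 0.0002
grasp_force: 0.0
time_s: 9.22
ee_pos: [0.5524, -0.0996, 0.0487]
tool_rot: [0.122, 0.992, 0.0, -0.0]
contact_force: [-0.8, 1.1, -1.1]
opening: 0.0003
grasp_force: 0.0
time_s: 9.48
ee_pos: [0.5528, -0.0979, 0.0488]
tool_rot: [0.123, 0.992, -0.001, -0.0]
contact_force: [-1.5, -5.0, 0.6]
opening: 0.0004
grasp_force: 2.3
time_s: 9.6
ee_pos: [0.5533, -0.0962, 0.0488]
tool_rot: [0.123, 0.992, -0.001, -0.0]
contact_force: [-1.3, -6.0, 0.8]
opening: 0.0001
grasp_force: 3.2
```

```bash
python3 -m creep '[[0,0.04,0,0]]';python3 -m creep '[[0,0.04,0,0]]'; python3 m.py
python3 - <<'E'
from h import *
a=dict()
from rig import ctrl
p,d=ctrl.camera("scene");np.savez("s2.npz",p=p,d=d)
cv2.imwrite("pics/s2.png",cv2.resize(p[140:270,190:310],(552,598),interpolation=cv2.INTER_CUBIC)[:,:,::-1])
E
```

```text
time_s: 9.72
ee_pos: [0.5534, -0.096, 0.0488]
tool_rot: [0.123, 0.992, -0.002, -0.0]
contact_force: [-2.5, -9.2, 0.9]
opening: -0.0002
grasp_force: 4.7
time_s: 9.85
ee_pos: [0.5534, -0.0959, 0.0488]
tool_rot: [0.123, 0.992, -0.002, -0.0]
contact_force: [-2.6, -11.3, 0.5]
opening: -0.0002
grasp_force: 6.0
lead [52.6 52.8 52.2 52.4 51.8 50.1 48.3 46.5 47.9] tcp -103.70890389828205 0.19739263922086484 carrier x -38.15443525061326
```

View pics/s2.png

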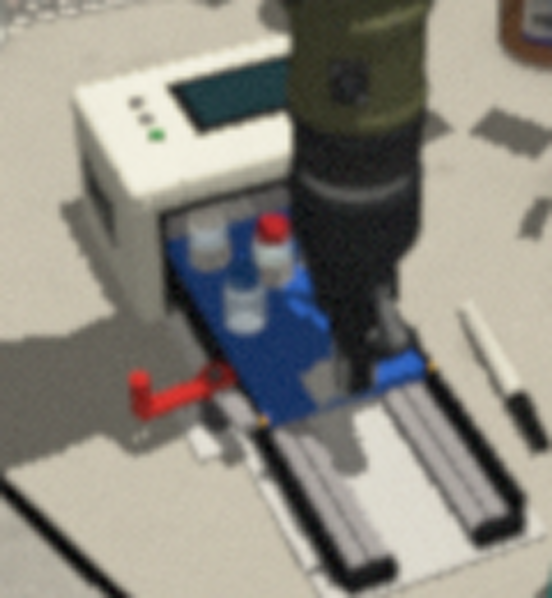

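The carrier has stopped firmly: force rises with no motion. The picture shows its trailing end level with the orange marks, at (263,420) and (430,370) in the crop, and the vials are upright. I'll back off and check the height.

```bash
python3 -m creep '[[0,-0.5,0,0],[0,-0.5,0,0],[0,0,-0.8,0],[0,0,-0.8,0],[0,0,-0.8,0],[0,0,-0.8,0]]'; python3 -m creep '[[0.7,0.6,0,0],[0.7,0.6,0,0],[0.7,0.6,0,0],[0.7,0.6,0,0],[0.7,0.6,0,0],[0.7,0.6,0,0],[0.7,0.6,0,0]]'
python3 - <<'E'
from h import *
from rig import ctrl
O=np.array([.5789,.0046]);u=np.array([.2436,.9699]);v=np.array([-.9699,.2436])
vv,uu=np.mgrid[0:384,0:512]
for n in("top","scene"):
    p,d=ctrl.camera(n);c=ctrl.calibration(n);K,T=c["K"],c["T"]
    Q=(np.c_[uu.ravel(),vv.ravel(),np.ones(uu.size)]@np.linalg.inv(K).T*d.ravel()[:,None])@T[:3,:3].T+T[:3,3]
    x=(Q[:,:2]-O)@u*1000;y=(Q[:,:2]-O)@v*1000;b=cols(p)[0].ravel()
    for lo,hi in((-90,-50),(-50,-10),(-10,40)):
        m=b&(x>lo)&(x<hi)&(abs(y)<50)&(Q[:,2]<.05)
        if m.sum():print(n,lo,m.sum(),np.median(Q[m,2]),x[m].min())
    cv2.imwrite(f"pics/{n}3.png",p[:,:,::-1])
s=ctrl.sense();e=s["ee_pos"][:2]-O;print(e@u*1000,e@v*1000,s["ee_pos"],s["time_s"])
E
```

```text
time_s: 10.7
ee_pos: [0.5478, -0.1181, 0.1294]
tool_rot: [0.123, 0.992, 0.001, 0.0]
contact_force: [-0.6, 0.1, -0.1]
opening: -0.0001
grasp_force: 0.0
time_s: 11.58
ee_pos: [0.4536, 0.0149, 0.1288]
tool_rot: [0.122, 0.992, 0.0, 0.0]
contact_force: [-0.4, 0.3, 0.7]
opening: -0.0002
grasp_force: 0.0
top -90 98 0.0356584406697793 -87.69902676695023
scene -90 204 0.032938451879803876 -89.93124963644685
scene -50 275 0.03257217736146978 -49.99649042090243
scene -10 185 0.03018230861807092 -9.5451487976494
-20.220947323919155 124.99923063293576 [0.4527 0.0154 0.1287] 11.675
```

The board top is at about 34 mm, so the carrier is in the notches. Next the latch.

```bash
python3 -m creep '[[0,0,1,0],[0,0,1,0],[0,0,0.95,0],[0,-0.35,0,-0.6],[0.08,-0.35,0,-0.6],[0.05,-0.1,0,-0.3]]'; python3 -m creep '[[0.07,-0.2,0,-1],[0.07,-0.2,0,-1]]'
```

```text
time_s: 12.42
ee_pos: [0.4474, -0.0058, 0.055]
tool_rot: [0.048, 0.999, -0.0, 0.0]
contact_force: [0.5, -0.2, 0.1]
opening: 0.0001
grasp_force: 0.0
time_s: 12.68
ee_pos: [0.4431, -0.0149, 0.055]
tool_rot: [-0.054, 0.999, 0.0, -0.0]
contact_force: [-0.8, 1.0, 0.5]
opening: 0.0003
grasp_force: 0.7
```

```bash
cat > l.py <<'E'
from h import *
from rig import ctrl
O=np.array([.5789,.0046]);u=np.array([.2436,.9699]);v=np.array([-.9699,.2436])
s=ctrl.sense();e=(s["ee_pos"][:2]-O);x,y=e@u*1000+55,e@v*1000-75
from scipy.spatial.transform import Rotation as R
tx=R.from_quat(s["tool_rot"]).as_matrix()[:2,0]
print("tcp rel pivot",x,y,"r",np.hypot(x,y),"want 54; implied latch",np.arctan2(y,-x)-np.arctan2(21,50),"tool",np.arctan2(tx@v,-(tx@u)),"q",s["q"],"F",s["contact_force"])
E
python3 l.py
```

```text
tcp rel pivot 3.0304818789555767 51.993154891687055 r 52.08139760038741 want 54; implied latch 1.231388634992537 tool 1.2171912561389342 q [-0.0342  0.1792 -0.6615  0.7304  0.0008 -0.1417] F [-0.783   1.0105  0.4974]
```

```bash
python3 -m creep '[[0.12,-0.2,0.1,-1],[0.12,-0.2,0,-1],[0.08,-0.2,0,-1],[0.08,-0.2,0,-1],[0.08,-0.2,0,-1],[0.08,-0.2,0,-1]]'; python3 l.py
```

```text
time_s: 13.42
ee_pos: [0.4404, -0.0472, 0.0526]
tool_rot: [-0.346, 0.938, 0.0, -0.0]
contact_force: [-0.3, 1.2, 0.6]
opening: 0.0001
grasp_force: 0.6
tcp rel pivot -28.976077792974834 46.71098863426458 r 54.96844134096331 want 54; implied latch 0.6179365883531316 tool 0.6172531090689518 q [-0.1071  0.1818 -0.6653  0.724   0.0004 -0.8145] F [-0.2812  1.1591  0.6222]
```

```bash
python3 -m creep '[[0.07,-0.2,0,-1],[0.07,-0.2,0,-1],[0.07,-0.2,0,-1],[0.07,-0.2,0,-1],[0.07,-0.2,0,-1]]'; python3 l.py;  python3 -m creep '[[0.03,-0.1,0,-0.5],[0.03,-0.1,0,-0.5]]'; python3 l.py
```

```text
time_s: 14.05
ee_pos: [0.4542, -0.0696, 0.0524]
tool_rot: [-0.568, 0.823, 0.0, -0.0]
contact_force: [-0.7, -0.8, -1.5]
opening: -0.0002
grasp_force: 0.7
tcp rel pivot -47.32781955533349 27.880273618038245 r 54.92933788858998 want 54; implied latch 0.1347297025397613 tool 0.11752495513228503 q [-0.1517  0.2105 -0.6287  0.7325 -0.0004 -1.3589] F [-0.7012 -0.815  -1.4517]
time_s: 14.3
ee_pos: [0.4585, -0.0727, 0.0525]
tool_rot: [-0.607, 0.794, 0.0, -0.0]
contact_force: [-1.6, -0.7, 0.4]
opening: -0.0002
grasp_force: 0.6
tcp rel pivot -49.24850063803002 22.931338574809942 r 54.325510618185724 want 54; implied latch 0.03814353490112371 tool 0.019203192015371687 q [-0.1568  0.2183 -0.6184  0.7348 -0.0005 -1.4623] F [-1.6274 -0.7036  0.3603]
```

Now small pushes until the stop shows in the force.

```bash
python3 -m creep '[[0,-0.06,0,0],[0,-0.06,0,0]]'; python3 -m creep '[[0,-0.06,0,0],[0,-0.06,0,0]]'; python3 l.py
```

```text
time_s: 14.55
ee_pos: [0.4616, -0.0733, 0.0525]
tool_rot: [-0.607, 0.795, 0.0, -0.0]
contact_force: [-1.9, -0.3, -0.6]
opening: 0.0001
grasp_force: 0.6
time_s: 14.8
ee_pos: [0.4634, -0.0739, 0.0523]
tool_rot: [-0.607, 0.795, 0.001, -0.001]
contact_force: [-5.8, 0.5, 3.6]
opening: -0.0005
grasp_force: 3.3
tcp rel pivot -49.23595608568267 17.86838692934606 r 52.37803569367696 want 54; implied latch -0.0494956893329761 tool 0.020752703266759577 q [-0.1581  0.2281 -0.6059  0.7391  0.0001 -1.4621] F [-5.8467  0.4835  3.6417]
```

The force rises at the stop, so I'll back off, lift and look.

```bash
python3 -m creep '[[0,0.3,0,0],[0,0.5,0,0],[0,0.5,-0.3,0],[0,0.3,-1,0],[0,0,-1,0],[0,0,-1,0],[0,0,-1,0]]'
python3 - <<'E'
from h import *
from rig import ctrl
p,d=ctrl.camera("top");q,_=ctrl.camera("scene")
cv2.imwrite("pics/end.png",np.hstack([cv2.resize(p[145:245,170:320],(450,300),interpolation=cv2.INTER_CUBIC),cv2.resize(q[140:260,195:315],(300,300),interpolation=cv2.INTER_CUBIC)])[:,:,::-1])
E
```

```text
time_s: 15.68
ee_pos: [0.4254, -0.0634, 0.1615]
tool_rot: [-0.607, 0.795, -0.0, 0.0]
contact_force: [0.8, -0.2, -0.8]
opening: -0.0
grasp_force: 0.0
```

View pics/end.png

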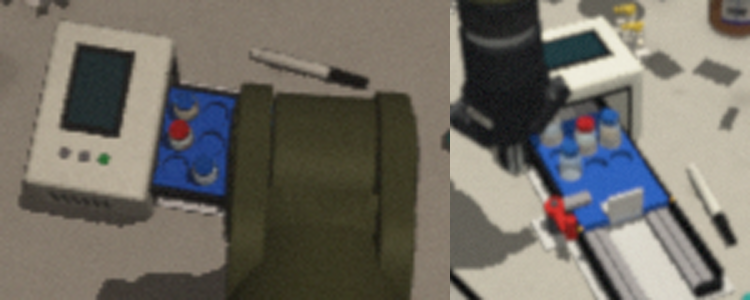

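The right half of the picture shows the red lever lying along the rails at (562,218) and the steel tongue across the board's edge at (578,201). The carrier is docked and all four vials stand upright at (553,133), (585,130), (609,125) and (570,155). The robot is clear, so I'm handing in.

```bash
python3 -c "
from rig import ctrl;print(ctrl.sign_off())"
```

```text
the job is handed in; nothing more can be done
None
```

I handed the job in at about 16 s of the 51 s allowed: the carrier is down in the notches, the latch is closed to its stop over the carrier's edge, and all four vials are upright; sign-off returned no verdict.

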